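# Reset the tripped breaker under a push-latch cover

## Robot

A 6-joint arm with a two-finger parallel gripper is mounted at the origin on a cart in front of the work surface, level with it; the furniture and walls round the work are solid. World frame = base frame: x ahead of the robot, y to its left, z up, the work surface at z = 0. Lengths are in m, angles in rad, forces in N, time in s.
With the tool pointing down it reaches from about 0.35 to 1 m from the base axis. Payload 7.1 kg.
Tool frame: the origin (TCP) lies midway between the tips of the shut fingers; the grasp point (between the pads) lies 19 mm behind it; z points along the fingers, y is the line along which they close (so a half turn about z gives the same grasp; the last joint's range is limited). The gripper opens to 85 mm and grips with 20 to 120 N. Pads are 22 mm wide; open, the fingers measure 114 mm over their backs; the gripper's body (76 mm by 85 mm) begins 54 mm behind the grasp point. The pads swing forward as they close: fully open they stand 13 mm farther back than shut.
Start: joints at [-1.235, 0.423, 1.63, -0, 1.089, -0.019], TCP at [0.217, -0.586, 0.207] pointing down, gripper open.
Joint ranges: [-3, 3], [-0.9, 2.11], [0.09, 2.58], [-1.31, 4.45], [0.11, 2.69], [-2.54, 2.54]. Speed limits (rad/s): [2.39, 2.39, 3.01, 3.14, 3.14, 3.14].

## Interface

Orientations are given as a rotation vector (axis times angle).
In Python, from plant import r gives the robot as it stands.
- The arm moves only by the tool drive_tool, never from a script. Its argument "rows" is a list of rows, each a list of 5 numbers: the closure, from -1 (fully open) to 1 (shut), then the shift along the tool's x, y, z normalised to -1 to 1, where 1 is 0.03 m, then the turn about the tool's z normalised to -1 to 1, where 1 is 8 degrees. A call has exactly 8 rows; each row shifts and turns the commanded pose from where the row before left it, along the tool's axes as they then stand; what a row does not reach is not made up. A row lasts 1/10 s, in which the tool goes at most 50 mm and 8.59 degrees, less where a joint would pass 70% of its speed; a pose out of reach is approached as far as the arm can. A call with a number of a shift or a turn outside -1 to 1 is refused whole. A call with a gripper value outside its range is refused whole. The fingers move at their own pace and stop on an object; the grip force is fixed at half the most. Time passes only in rows, so rows that do not move let the fingers close, or fill a call up. It gives the time, the measured TCP pose, the force, the opening and the grip force at its end, in the units of the state.
- r.state(): the state, without advancing time (a new reading comes with each control period).
- r.grab_frame(name): name is "side" or "top" or "wrist"; returns a dict with "frame" (400x640x3 uint8, red, green, blue), "vertical_fov" (degrees; the focal length in pixels is half the picture's height over the tangent of half this angle, whatever the lens; pixels are square), "cx", "cy" (the principal point, pixels), "k1" (the pictures are not rectified: a ray, as slopes to the right and down, at radius r is drawn at 1 + k1 r^2 times it, then the intrinsics apply), "R" (3x3) and "t" (3): a world point X has camera coordinates R X + t. Camera axes: x right, y down, z forward; pixel columns grow to the right and rows downward; lengths in m; the calibration is good to about 2 mm. A picture is of the moment at which its call begins. There is no depth.
- r.sign_off(): hands the job in; it is judged then, once.
The state is a dict: "time": time; "joint_pos": joint angles; "qd": joint speeds; "joint_efforts": joint torques, N m; "ee_pos": TCP position; "orientation": TCP orientation; "force": force on the tool from outside, world axes, zero at the start; "ft_torque": the same for the moment, N m; "width": opening from 0.0 (shut) to 1.0 (fully open); "gripper_force": force on a finger pad.
Only numpy, scipy, OpenCV 4.12 (cv2) and the standard library are available. Lean on these libraries where they do the work, as an engineer would, in place of code of your own. Each camera call takes 0.05 s, during which the arm holds its last target. There are 200 camera calls.

## Task

The bench supply has tripped. Press the orange cover on its top so that it pops open by itself, push the red breaker button underneath fully in, then push the cover down and press it in again so that it latches and stays shut when you let go. It is all done with the fingertips, with nothing picked up: do not lift, tip or shove the supply along the bench, and leave the four loose things around it where they are.

Things in the scene. Friction and masses are not known exactly. Their poses are not given: they have to be found in the camera images.
- bench_supply: grey bench power supply, 170 (x) x 130 (y) x 62 mm high, 1.6 kg, standing loose; origin at the centre of its underside; its -x face with display and red and black terminals is the front. The well in its top (x -43 to +12, y -39 to +39 mm) is closed by the orange cover; the rest of the top is flat, but for two black hinge lugs 77 mm above the bench at y = +-42 mm.
- cover (a joint): angle of the orange cover, rad: 0 = shut and latched, 1.6 = popped open (upright), down to -0.2 (stop) when pressed in. Pressed in to the stop (about 8 mm at the press point, 3 to 6 N) and let go, the catch releases and a spring swings it open. To shut it, swing it down (1 to 3 N), press it in to the stop and let go: it returns to 0 and stays. A half press changes nothing.
- cover_hinge (a point): middle of the cover's hinge line, fixed to the supply at x = 12, y = 0, z = 74 mm in its frame; the hinge runs along the supply's y axis and the cover lies from it towards the supply's front (-x).
- cover_press (a point): where to press: on the outer face of the orange cover, at its black ribs, 38 mm from the hinge line, 10 mm from the free edge. Moves with the cover; z axis = outer normal, -x axis to the free edge. Cover: 48 mm from hinge to edge, 72 mm wide, 4 mm thick, 9 mm skirt inside. Shut, its face is 76 mm above the bench; open, its edge stands 122 mm above the bench.
- breaker (a joint): travel of the red round breaker button, m: 0 to 0.001 = tripped, standing out; 0.005 = fully in. It is pushed straight down, needs about 3 N and stays where it is left.
- breaker_top (a point): centre of the top of the red breaker button (19 mm across) in the well under the cover, at x = -22, y = -14 mm in the supply's frame; its top is 62 mm above the bench when tripped and 57 mm, 5 mm below the mouth of the well, when fully in.
- grinder_burr: bystander: grey steel conical grinder burr, 50 mm across, 20 mm high; origin at the centre of its underside
- solenoid_valve: bystander: cream-white plastic solenoid valve, 40 x 55 x 21 mm; origin at the centre of its underside
- screw_cap: bystander: small blue ribbed plastic cap, 24 mm across, 14 mm high; origin at the centre of its underside
- blue_ball_driver: bystander: short screwdriver with a blue handle, 100 mm long along its y axis, 28 mm thick, lying; origin at the centre of its underside
There are look-alikes about, which are no part of the job. Of the things like the bench_supply, leave any that is brown; of the rest the larger one is meant.

How it is judged:
On the way, in this order (a step that is already met when the one before it is completed fails the run):
1. the shut cover is pressed in by the fingers (value of joint cover below -0.1 rad and contact force between the fingers and cover above 0.5 N).
2. the cover has sprung fully open by itself, with no finger on it (value of joint cover above 1.3 rad and contact force between each of the arm, the fingers and cover below 0.1 N), for 0.2 s.
3. the breaker button is fully in, with the cover open (value of joint breaker above 0.0042 m and value of joint cover above 0.7 rad), for 0.1 s.
4. the cover is pressed in again by the fingers (all of step 1).
At the end, for the whole second after the job is handed in: the cover is latched shut by itself (within 0.04 rad of its latched position and at rest), the breaker button is in (at least 4.2 of its 5 mm), and the supply stands level within 30 mm of where it stood, with the four bystanders within 20 mm of where they lay (value of joint cover between -0.04 and 0.04 rad and velocity of joint cover between -0.1 and 0.1 rad/s and value of joint breaker above 0.0042 m and distance of bench_supply from where it was at the start of the episode below 0.03 m and angle between bench_supply's own z axis and vertical below 0.05 rad and distance of each of grinder_burr, solenoid_valve, screw_cap, blue_ball_driver from where it was at the start of the episode below 0.02 m); the robot touches nothing.
It fails at once if the supply is lifted, tipped or pushed more than 30 mm along the bench (distance of bench_supply from where it was at the start of the episode above 0.03 m or angle between bench_supply's own z axis and vertical above 0.1 rad).
It fails at once if a bystander is moved more than 20 mm (distance of any of grinder_burr, solenoid_valve, screw_cap, blue_ball_driver from where it was at the start of the episode above 0.02 m).
It also fails if it takes over 48 s, if anything falls off the work surface, if the arm or the gripper's body presses on something with over 40 N, if the wrist force passes 120 N, or if a joint passes its speed limit or range.

## Working session

There is one attempt and no reset: what is moved stays moved. The work goes in short steps, Python scripts to look and compute and a tool call to move; the robot and the scene stay as the last step left them, time stands still between calls to the robot, and variables do not carry over. Pictures are saved under pics/ and viewed, at most 10 in all, crops included, and the job is handed in when it is done.

Besides the shell and the picture viewer there is one more tool, called after "Call:" in YAML: its name, and indented under it one key for each argument. drive_tool: Moves the arm, as the interface text tells. Its arguments: {"type":"object","properties":{"rows":{"type":"array","items":{"type":"array","items":{"type":"number","minimum":-1,"maximum":1}}}},"required":["rows"]}

```bash
mkdir -p pics; python3 - <<'E'
from plant import r
import cv2,numpy as np,pickle
s=r.state();print({k:np.round(v,3) for k,v in s.items()})
for n in("side","top"):
    f=r.grab_frame(n);pickle.dump(f,open(n+".pkl","wb"));cv2.imwrite(f"pics/{n}0.png",f["frame"][:,:,::-1])
    print(n,f["vertical_fov"],f["cx"],f["cy"],f["k1"],np.round(-f["R"].T@f["t"],3))
E
```

```text
{'time': np.float64(0.0), 'joint_pos': array([-1.235,  0.424,  1.631, -0.   ,  1.089, -0.019]), 'qd': array([ 0.003, -0.001, -0.   , -0.001, -0.001,  0.001]), 'joint_efforts': array([-0.0000e+00, -5.5738e+01, -2.8175e+01, -0.0000e+00,  7.0000e-03,
       -0.0000e+00]), 'ee_pos': array([ 0.217, -0.585,  0.206]), 'orientation': array([-3.091, -0.554,  0.   ]), 'force': array([-0.255, -0.431, -0.153]), 'ft_torque': array([ 0.005,  0.024, -0.016]), 'gripper_force': np.float64(0.0), 'width': np.float64(1.0)}
side 54.8815797282251 312.3423837467183 198.35863042185667 -0.06924124268414258 [0.674 0.616 0.687]
top 51.03489762859949 316.87010086246494 205.45952675948496 0.0360914823641713 [0.423 0.072 0.92 ]
```

View pics/top0.png

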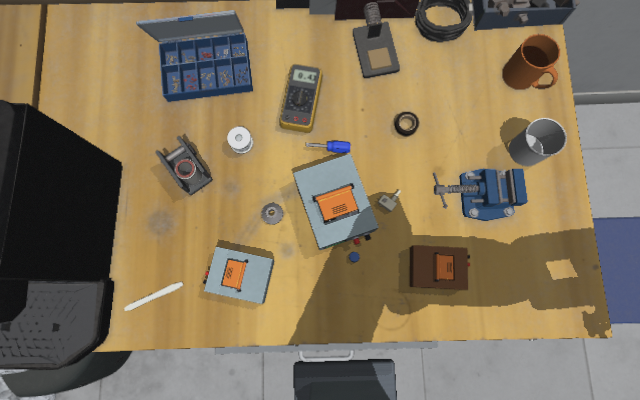

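View pics/side0.png

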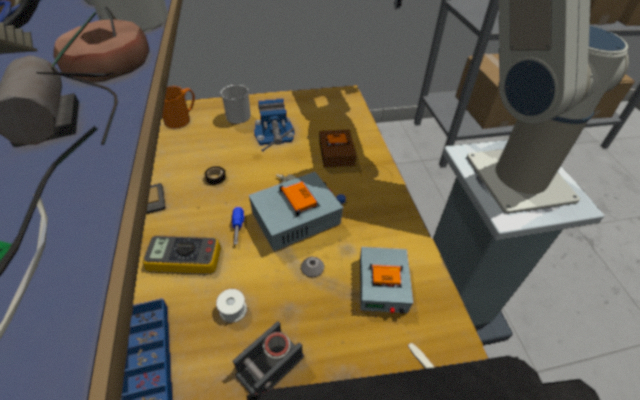

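The target is the grey supply at about (336,202) in the top view. Its terminals are at about (362,240), so the front faces down-right in the image. The smaller grey one and the brown one are look-alikes. The four bystanders sit close around it.

```bash
cat > h.py <<'E'
import numpy as np,cv2
def K(f):
    F=f["frame"].shape[0]/2/np.tan(np.radians(f["vertical_fov"]/2)); return F
def ray(f,px,z):
    px=np.atleast_2d(np.array(px,float)); d=(px-[f["cx"],f["cy"]])/K(f); u=d.copy()
    for _ in range(20): u=d/(1+f["k1"]*(u**2).sum(1,keepdims=True))
    D=np.c_[u,np.ones(len(u))]@f["R"]; C=-f["R"].T@f["t"]
    return C+D*((z-C[2])/D[:,2])[:,None]
def proj(f,X):
    c=np.atleast_2d(X)@f["R"].T+f["t"]; u=c[:,:2]/c[:,2:]
    return u*(1+f["k1"]*(u**2).sum(1,keepdims=True))*K(f)+[f["cx"],f["cy"]]
def orange(f):
    h=cv2.cvtColor(f["frame"],cv2.COLOR_RGB2HSV); return cv2.inRange(h,(5,170,120),(20,255,255))
E
python3 - <<'E'
from h import *;import pickle
for n,c in(("top",(336,202)),("side",(299,197))):
    f=pickle.load(open(n+".pkl","rb"));m=orange(f)
    m=cv2.morphologyEx(m,cv2.MORPH_CLOSE,np.ones((5,5)))
    for k in cv2.findContours(m,0,2)[0]:
        if cv2.pointPolygonTest(k,c,True)>-8 and len(k)>10:
            b=cv2.boxPoints(cv2.minAreaRect(k));print(n,b.round(1).tolist());W=ray(f,b,.075);print(W.round(4).tolist(),W.mean(0))
f=pickle.load(open("top.pkl","rb"))
print("top corners",ray(f,[(293,169),(346,155),(378,233),(324,248)],.062).round(3).tolist())
for nm,p,z in(("term",(362,240),.03),("burr",(272,212),.02),("valve",(388,202),.02),("cap",(353,257),.014),("drv",(338,146),.014)):
    print(nm,ray(f,p,z)[0].round(3))
h=cv2.cvtColor(f["frame"],cv2.COLOR_RGB2HSV)
g=cv2.inRange(h,(85,25,110),(110,110,255));n,l,s,c=cv2.connectedComponentsWithStats(g)
i=[i for i in range(1,n) if s[i,4]>1500];print(s[i],c[i])
for j in i:
    b=cv2.boxPoints(cv2.minAreaRect(np.argwhere(l==j)[:,::-1].astype(np.float32)));W=ray(f,b,.062);print(b.round(0).tolist(),W.round(3).tolist(),W.mean(0))
E
```

```text
top [[316.20001220703125, 196.8000030517578], [349.0, 185.10000610351562], [357.29998779296875, 208.5], [324.6000061035156, 220.1999969482422]]
[[0.6094, 0.0755, 0.075], [0.6322, 0.0069, 0.075], [0.5825, -0.008, 0.075], [0.5602, 0.0599, 0.075]] [0.59607158 0.03355934 0.075     ]
side [[280.6000061035156, 187.89999389648438], [298.79998779296875, 175.8000030517578], [316.1000061035156, 201.60000610351562], [297.79998779296875, 213.8000030517578]]
[[0.6313, 0.0058, 0.075], [0.5851, -0.0265, 0.075], [0.5607, 0.0602, 0.075], [0.6049, 0.088, 0.075]] [0.59548229 0.03184117 0.075     ]
top corners [[0.674, 0.123, 0.062], [0.702, 0.009, 0.062], [0.532, -0.049, 0.062], [0.505, 0.063, 0.062]]
term [ 0.522 -0.019  0.03 ]
burr [0.591 0.173 0.02 ]
valve [ 0.605 -0.081  0.02 ]
cap [0.488 0.    0.014]
drv [0.739 0.023 0.014]
[[ 294  154   76   94 3183]
 [ 205  247   68   56 2053]] [[329.87810242 196.30128809]
 [239.85776912 275.16366293]]
[[293.0, 173.0], [351.0, 153.0], [377.0, 227.0], [319.0, 248.0]] [[0.665, 0.124, 0.062], [0.707, -0.001, 0.062], [0.544, -0.048, 0.062], [0.505, 0.073, 0.062]] [0.60529118 0.03708081 0.062     ]
[[204.0, 290.0], [214.0, 246.0], [272.0, 259.0], [263.0, 303.0]] [[0.427, 0.305, 0.062], [0.516, 0.288, 0.062], [0.486, 0.168, 0.062], [0.399, 0.189, 0.062]] [0.45675142 0.23748299 0.062     ]
```

Call:
drive_tool:
  rows:
    - [1,0.8,-0.65,0,0.24]
    - [1,0.8,-0.65,0,0]
    - [1,0.8,-0.65,0,0]
    - [1,0.8,-0.65,0,0]
    - [1,0.8,-0.65,0,0]
    - [1,0.8,-0.65,0,0]
    - [1,0.8,-0.65,0,0]
    - [1,0.8,-0.65,0,0]

```text
time: 0.9
ee_pos: [0.3495, -0.3756, 0.2067]
orientation: [-3.101, -0.502, 0.0]
force: [-0.1, -0.5, -0.2]
width: 0.001
gripper_force: 0.0
```

Call:
drive_tool:
  rows:
    - [1,0.8,-0.65,0,0]
    - [1,0.8,-0.65,0,0]
    - [1,0.8,-0.65,0,0]
    - [1,0.8,-0.65,0,0]
    - [1,0.8,-0.65,0,0]
    - [1,0.8,-0.65,0,0]
    - [1,0.8,-0.65,0,0]
    - [1,0.8,-0.65,0,0]

```text
time: 1.7
ee_pos: [0.4824, -0.167, 0.2067]
orientation: [-3.101, -0.503, 0.001]
force: [0.3, -0.8, 1.0]
width: -0.0
gripper_force: 0.0
```

Call:
drive_tool:
  rows:
    - [1,0.7,-0.7,0,0]
    - [1,0.7,-0.7,0,0]
    - [1,0.7,-0.7,0,0]
    - [1,0.7,-0.7,0,0]
    - [1,0.7,-0.7,0,0]
    - [1,0.7,-0.7,0,0]
    - [1,0,0,0,0]
    - [1,0,0,0,0]

```text
time: 2.5
ee_pos: [0.5615, -0.0085, 0.2064]
orientation: [3.101, 0.505, -0.002]
force: [0.6, -0.6, -1.1]
width: -0.002
gripper_force: 0.0
```

```bash
cat > look.py <<'E'
from plant import r;import sys,pickle;from h import *
n,o=sys.argv[1:3];f=r.grab_frame(n);pickle.dump(f,open(o+".pkl","wb"));cv2.imwrite(f"pics/{o}.png",f["frame"][:,:,::-1])
s=r.state();p=np.array(s["ee_pos"])
m=cv2.morphologyEx(orange(f),cv2.MORPH_CLOSE,np.ones((9,9)))
for k in cv2.findContours(m,0,2)[0]:
    if cv2.contourArea(k)>300:
        b=cv2.boxPoints(cv2.minAreaRect(k));W=ray(f,b,.075);print(b.round(0).tolist(),W[:,:2].round(4).tolist(),W.mean(0)[:2].round(4))
print("t",s["time"],"tcp",p.round(4),"F",np.round(s["force"],1))
E
python3 look.py wrist w1
```

```text
[[438.0, 304.0], [447.0, 286.0], [474.0, 300.0], [464.0, 318.0]] [[0.4806, -0.1499], [0.5015, -0.1504], [0.4957, -0.1817], [0.4744, -0.1817]] [ 0.488  -0.1659]
[[7.0, 208.0], [29.0, 160.0], [66.0, 176.0], [44.0, 225.0]] [[0.4474, 0.2592], [0.4991, 0.2442], [0.4946, 0.2117], [0.442, 0.2254]] [0.4708 0.2351]
[[246.0, 96.0], [337.0, 96.0], [337.0, 158.0], [246.0, 158.0]] [[0.6101, 0.0784], [0.6339, 0.0074], [0.5853, -0.0093], [0.5604, 0.0652]] [0.5974 0.0354]
t 2.55 tcp [ 0.5613 -0.0091  0.2065] F [ 0.3 -0.3  0.9]
```

View pics/w1.png

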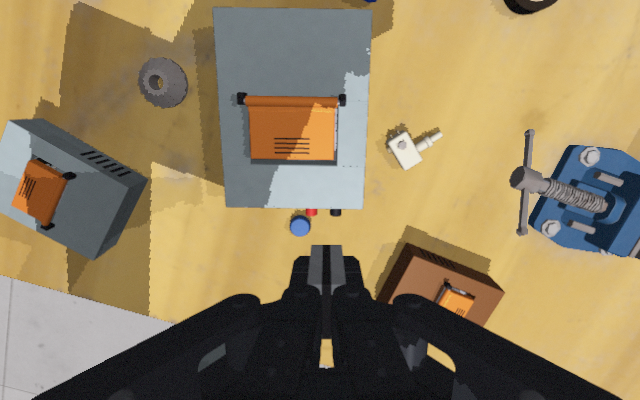

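The wrist view shows the hinge lugs at (241,98) and (342,99), the cover's free edge at row 161 and the ribs at (292,146). The shut fingers are at about (327,250).

```bash
python3 - <<'E'
from h import *;import pickle
f=pickle.load(open("w1.pkl","rb"))
W=ray(f,[(241,98),(342,99)],.077);d=W[0]-W[1];print(W.round(4),np.hypot(*d[:2]),np.degrees(np.arctan2(-d[0],d[1])))
print(ray(f,[(292,146)],.076),ray(f,[(251,161),(335,163)],.076))
c=ray(f,[(213,10),(372,10),(363,209),(227,208)],.062);print(c.round(4),c.mean(0))
E
```

```text
[[0.6075 0.0814 0.077 ]
 [0.6329 0.0028 0.077 ]] 0.08264050820874588 17.93408840184849
[[0.58304625 0.03049212 0.076     ]] [[ 0.55947281  0.06029876  0.076     ]
 [ 0.58082276 -0.00900578  0.076     ]]
[[ 0.6653  0.1235  0.062 ]
 [ 0.7058  0.002   0.062 ]
 [ 0.5455 -0.0493  0.062 ]
 [ 0.5058  0.0723  0.062 ]] [0.60560613 0.03710253 0.062     ]
```

Call:
drive_tool:
  rows:
    - [1,0.6,-0.5,0.3,0]
    - [1,0.5,-0.5,0.8,0]
    - [1,0,0,0.9,0]
    - [1,0,0,0.9,0]
    - [1,0,0,0.6,0]
    - [1,0,0,0.4,0]
    - [1,0,0,0,0]
    - [1,0,0,0,0]

```text
time: 3.35
ee_pos: [0.584, 0.0295, 0.0904]
orientation: [3.101, 0.501, 0.001]
force: [-0.3, 0.1, 0.4]
width: 0.002
gripper_force: 0.0
```

Call:
drive_tool:
  rows:
    - [1,0,0,0.2,0]
    - [1,0,0,0.2,0]
    - [1,0,0,0.1,0]
    - [1,0,0,0.1,0]
    - [1,0,0,0.1,0]
    - [1,0,0,0.05,0]
    - [1,0,0,0,0]
    - [1,0,0,0,0]

```text
time: 4.15
ee_pos: [0.5838, 0.03, 0.0674]
orientation: [3.101, 0.502, 0.0]
force: [-0.6, -0.9, 0.0]
width: -0.002
gripper_force: 0.0
```

Call:
drive_tool:
  rows:
    - [1,0,0,0.05,0]
    - [1,0,0,0.03,0]
    - [1,0,0,0,0]
    - [1,0,0,0,0]
    - [1,0,0,0,0]
    - [1,0,0,0,0]
    - [1,0,0,0,0]
    - [1,0,0,0,0]

```text
time: 4.95
ee_pos: [0.5837, 0.03, 0.065]
orientation: [-3.101, -0.503, -0.0]
force: [0.1, 0.8, -1.1]
width: 0.0
gripper_force: 0.0
```

```bash
python3 look.py wrist w2 | tail -1; python3 look.py side s2|tail -1; python3 -c "
import cv2,numpy as np
a=cv2.imread('pics/w2.png')[60:300,140:460];b=cv2.imread('pics/s2.png')[120:270,210:410]
cv2.imwrite('pics/c2.png',np.hstack([cv2.resize(a,(400,300)),cv2.resize(b,(400,300))]))"
```

```text
t 5.0 tcp [0.5837 0.03   0.0651] F [ 0.2  0.3 -0.1]
t 5.05 tcp [0.5837 0.03   0.0651] F [0.5 0.1 0. ]
```

View pics/c2.png

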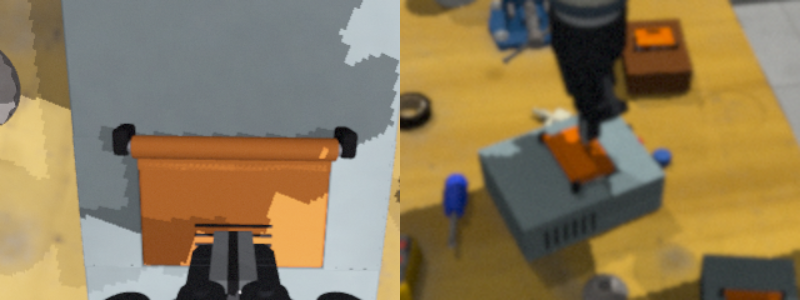

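The fingertips are at the ribs, but the picture doesn't show contact and the force reads about 0. I'll go down gently.

Call:
drive_tool:
  rows:
    - [1,0,0,0.04,0]
    - [1,0,0,0,0]
    - [1,0,0,0.04,0]
    - [1,0,0,0,0]
    - [1,0,0,0,0]
    - [1,0,0,0,0]
    - [1,0,0,0,0]
    - [1,0,0,0,0]

```text
time: 5.85
ee_pos: [0.5837, 0.03, 0.0626]
orientation: [3.101, 0.503, 0.0]
force: [-0.4, 0.3, 0.3]
width: -0.001
gripper_force: 0.0
```

```bash
python3 look.py side s3|tail -1;python3 look.py top t3|tail -1; python3 - <<'E'
from h import *;import pickle
out=[]
for n,w in(("s3",45),("t3",45)):
    f=pickle.load(open(n+".pkl","rb"));im=f["frame"][:,:,::-1].copy()
    P=proj(f,[[.5837,.03,.0626],[.5837,.03,.0826],[.5837,.03,.1026]]);print(n,P.round(1).tolist())
    x,y=P[0].astype(int);c=cv2.resize(im[y-w:y+w,x-w:x+w],(400,400),interpolation=cv2.INTER_CUBIC)
    for p in P: cv2.circle(c,tuple(((p-[x-w,y-w])*400/(2*w)).astype(int)),3,(0,255,0),1)
    out.append(c)
cv2.imwrite("pics/c3.png",np.hstack(out))
E
```

```text
t 5.9 tcp [0.5837 0.03   0.0626] F [ 0.2 -0.5 -0.5]
t 5.95 tcp [0.5837 0.03   0.0626] F [-0.3  0.2 -0.1]
s3 [[303.4, 196.9], [303.3, 190.6], [303.3, 184.1]]
t3 [[338.5, 209.5], [338.9, 207.7], [339.3, 205.8]]
```

View pics/c3.png

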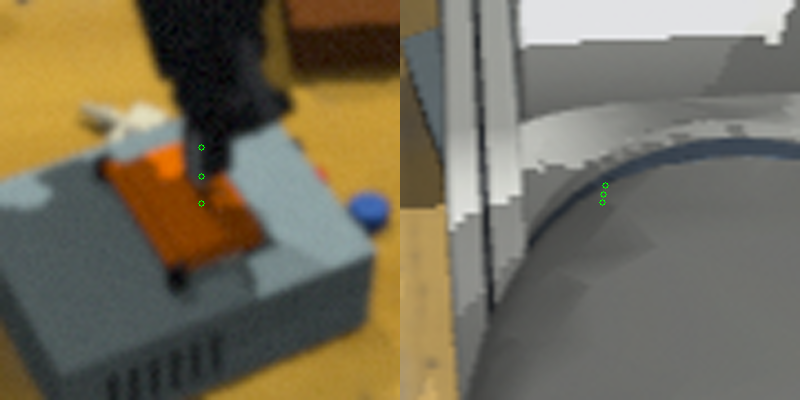

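In the side view (left crop) the fingertip ends about 18 crop pixels above the nominal TCP mark, so the real tip is about 10 mm higher than stated and barely touching. I'll continue down by feel.

Call:
drive_tool:
  rows:
    - [1,0,0,0.04,0]
    - [1,0,0,0.04,0]
    - [1,0,0,0.04,0]
    - [1,0,0,0,0]
    - [1,0,0,0,0]
    - [1,0,0,0,0]
    - [1,0,0,0,0]
    - [1,0,0,0,0]

```text
time: 6.75
ee_pos: [0.5838, 0.03, 0.0591]
orientation: [3.101, 0.502, 0.0]
force: [0.4, 0.3, -0.7]
width: 0.001
gripper_force: 0.0
```

Call:
drive_tool:
  rows:
    - [1,0,0,0.05,0]
    - [1,0,0,0.05,0]
    - [1,0,0,0,0]
    - [1,0,0,0,0]
    - [1,0,0,0,0]
    - [1,0,0,0,0]
    - [1,0,0,0,0]
    - [1,0,0,0,0]

```text
time: 7.55
ee_pos: [0.5837, 0.03, 0.0561]
orientation: [3.101, 0.503, 0.0]
force: [0.1, 0.5, -0.9]
width: -0.0
gripper_force: 0.0
```

```bash
python3 look.py side s4|tail -1;python3 look.py wrist w4; python3 - <<'E'
import cv2,numpy as np
a=cv2.imread('pics/w4.png')[120:320,190:430];b=cv2.imread('pics/s4.png')[150:240,255:355]
cv2.imwrite('pics/c4.png',np.hstack([cv2.resize(a,(400,333)),cv2.resize(b,(370,333),interpolation=2)]))
E
```

```text
t 7.6 tcp [0.5837 0.03   0.056 ] F [ 1.3 -0.1 -0. ]
[[240.0, 173.0], [414.0, 173.0], [414.0, 280.0], [240.0, 280.0]] [[0.6105, 0.0793], [0.6343, 0.0078], [0.5863, -0.0121], [0.5602, 0.0664]] [0.5978 0.0354]
t 7.65 tcp [0.5837 0.03   0.056 ] F [0.3 0.7 0.7]
```

View pics/c4.png

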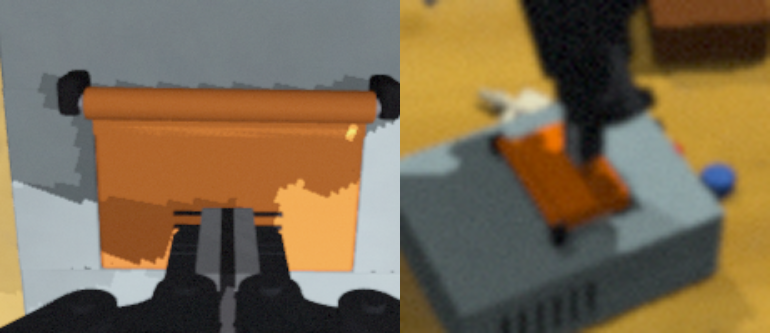

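```bash
python3 - <<'E'
from h import *;import pickle
w=pickle.load(open("w4.pkl","rb"));s=pickle.load(open("s4.pkl","rb"))
print("tcp in wrist",proj(w,[[.5837,.03,.056]]),"cam",-w["R"].T@w["t"])
for z in(.056,.062,.068,.074,.08):
    P=ray(w,(327,245),z);print(z,P.round(4),"side px",proj(s,P).round(1))
E
```

```text
tcp in wrist [[328.10043292 243.04005768]] cam [0.6517739  0.05371482 0.22246146]
0.056 [[0.5825 0.0302 0.056 ]] side px [[304.  198.9]]
0.062 [[0.585 0.031 0.062]] side px [[302.9 197.5]]
0.068 [[0.5875 0.0319 0.068 ]] side px [[301.8 196. ]]
0.074 [[0.59   0.0327 0.074 ]] side px [[300.7 194.6]]
0.08 [[0.5925 0.0336 0.08  ]] side px [[299.6 193.1]]
```

The tip edge stays at wrist pixel (327,245) and the cover is still flush. The cameras put the real fingertip about 15–20 mm behind the nominal TCP. I'll keep going down in small steps until I feel contact.

Call:
drive_tool:
  rows:
    - [1,0,0,0.05,0]
    - [1,0,0,0.05,0]
    - [1,0,0,0,0]
    - [1,0,0,0,0]
    - [1,0,0,0,0]
    - [1,0,0,0,0]
    - [1,0,0,0,0]
    - [1,0,0,0,0]

```text
time: 8.45
ee_pos: [0.5837, 0.03, 0.0531]
orientation: [3.101, 0.502, 0.0]
force: [-0.3, -0.4, 0.5]
width: -0.006
gripper_force: 0.0
```

Call:
drive_tool:
  rows:
    - [1,0,0,0.05,0]
    - [1,0,0,0.05,0]
    - [1,0,0,0,0]
    - [1,0,0,0,0]
    - [1,0,0,0,0]
    - [1,0,0,0,0]
    - [1,0,0,0,0]
    - [1,0,0,0,0]

```text
time: 9.25
ee_pos: [0.5838, 0.03, 0.0501]
orientation: [3.101, 0.503, 0.0]
force: [0.1, 0.9, 3.1]
width: 0.001
gripper_force: 1.6
```

```bash
python3 look.py side s5|tail -1;python3 look.py wrist w5; python3 - <<'E'
import cv2,numpy as np
a=cv2.imread('pics/w5.png')[120:320,190:430];b=cv2.imread('pics/s5.png')[150:240,255:355]
cv2.imwrite('pics/c5.png',np.hstack([cv2.resize(a,(400,333)),cv2.resize(b,(370,333),interpolation=2)]))
E
```

```text
t 9.3 tcp [0.5838 0.03   0.0501] F [-0.2 -0.8  3.3]
[[236.0, 284.0], [237.0, 176.0], [418.0, 177.0], [417.0, 286.0]] [[0.5616, 0.0671], [0.6108, 0.0792], [0.6339, 0.0074], [0.5869, -0.0118]] [0.5983 0.0355]
t 9.35 tcp [0.5838 0.03   0.0501] F [ 0.3 -0.6  3.1]
```

View pics/c5.png

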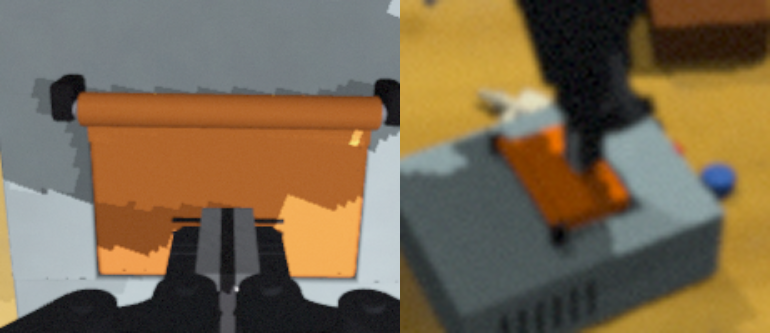

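Contact: 3.1 N at a TCP z of 0.050, and the cover is starting to dip. The true tip is therefore about 24 mm above the nominal TCP. Next I press to the stop.

Call:
drive_tool:
  rows:
    - [1,0,0,0.06,0]
    - [1,0,0,0.06,0]
    - [1,0,0,0.04,0]
    - [1,0,0,0.02,0]
    - [1,0,0,0,0]
    - [1,0,0,0,0]
    - [1,0,0,0,0]
    - [1,0,0,0,0]

```text
time: 10.15
ee_pos: [0.5841, 0.0301, 0.0453]
orientation: [3.101, 0.502, 0.001]
force: [-2.0, -0.4, 11.9]
width: 0.002
gripper_force: 5.6
```

At 11.9 N the cover is on its stop. I'll let go and lift away.

Call:
drive_tool:
  rows:
    - [1,0,0,-0.5,0]
    - [1,0,0,-1,0]
    - [1,0,0,-1,0]
    - [1,0,0,-1,0]
    - [1,0,0,-0.5,0]
    - [1,0,0,0,0]
    - [1,0,0,0,0]
    - [1,0,0,0,0]

```text
time: 10.95
ee_pos: [0.5825, 0.03, 0.1629]
orientation: [-3.101, -0.502, 0.005]
force: [0.1, -0.2, -0.5]
width: 0.003
gripper_force: 0.0
```

```bash
python3 look.py side s6|tail -1;python3 look.py wrist w6; python3 - <<'E'
import cv2,numpy as np
a=cv2.imread('pics/w6.png')[60:360,110:530];b=cv2.imread('pics/s6.png')[80:240,235:365]
cv2.imwrite('pics/c6.png',np.hstack([cv2.resize(a,(490,350)),cv2.resize(b,(284,350),interpolation=2)]))
E
```

```text
t 11.0 tcp [0.5825 0.03   0.1629] F [-0.8  0.6 -0.3]
[[8.0, 257.0], [31.0, 207.0], [73.0, 226.0], [49.0, 276.0]] [[0.4523, 0.2593], [0.5024, 0.2445], [0.4964, 0.2123], [0.4453, 0.2257]] [0.4741 0.2355]
[[269.0, 173.0], [269.0, 140.0], [386.0, 143.0], [386.0, 175.0]] [[0.5862, 0.0776], [0.6094, 0.0836], [0.6347, 0.0023], [0.6122, -0.006]] [0.6106 0.0394]
t 11.05 tcp [0.5827 0.03   0.163 ] F [ 0.4 -0.3 -0.5]
```

View pics/c6.png

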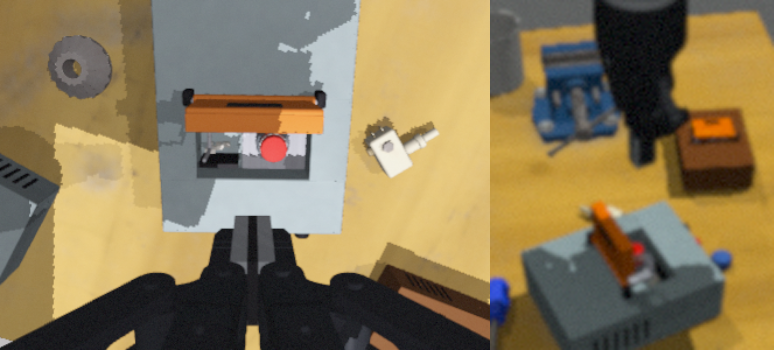

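The cover stands open. The red button is at wrist pixel (344,188), in the well.

```bash
python3 - <<'E'
from h import *;import pickle
f=pickle.load(open("w6.pkl","rb"));h=cv2.cvtColor(f["frame"],cv2.COLOR_RGB2HSV)
m=cv2.inRange(h,(0,150,120),(3,255,255))|cv2.inRange(h,(172,150,120),(180,255,255))
m[:150]=0;m[215:]=0;n,l,s,c=cv2.connectedComponentsWithStats(m);i=1+s[1:,4].argmax();print(s[i],c[i],ray(f,[c[i]],.062))
E
```

```text
[334 176  22  23 379] [344.11345646 186.93667546] [[0.59067209 0.01882663 0.062     ]]
```

Call:
drive_tool:
  rows:
    - [1,-0.1,0.25,0,0]
    - [1,0,0.25,0.3,0]
    - [1,0,0,0.8,0]
    - [1,0,0,0.9,0]
    - [1,0,0,0.6,0]
    - [1,0,0,0.4,0]
    - [1,0,0,0,0]
    - [1,0,0,0,0]

```text
time: 11.85
ee_pos: [0.5859, 0.0146, 0.0747]
orientation: [3.101, 0.502, 0.0]
force: [-0.5, 0.2, 0.5]
width: 0.003
gripper_force: 0.0
```

```bash
python3 look.py side s7|tail -1;python3 look.py wrist w7; python3 - <<'E'
import cv2,numpy as np
a=cv2.imread('pics/w7.png')[60:360,110:530];b=cv2.imread('pics/s7.png')[100:240,240:360]
cv2.imwrite('pics/c7.png',np.hstack([cv2.resize(a,(490,350)),cv2.resize(b,(300,350),interpolation=2)]))
E
```

```text
t 11.9 tcp [0.5863 0.0146 0.0752] F [-0.1 -0.  -0.1]
[[187.0, 218.0], [187.0, 183.0], [383.0, 186.0], [383.0, 221.0]] [[0.5763, 0.0873], [0.5943, 0.0908], [0.6236, -0.0017], [0.6065, -0.008]] [0.6002 0.0421]
[[218.0, 167.0], [218.0, 156.0], [373.0, 162.0], [373.0, 173.0]] [[0.6072, 0.0783], [0.6125, 0.0794], [0.6334, 0.0072], [0.6282, 0.0055]] [0.6203 0.0426]
t 11.95 tcp [0.5864 0.0147 0.0755] F [-0.1  0.9  0.1]
```

View pics/c7.png

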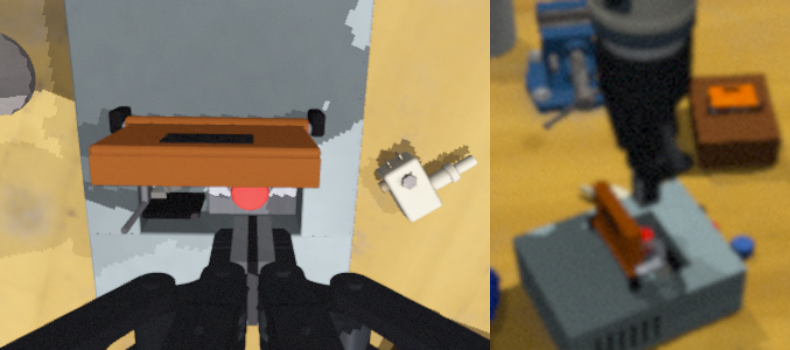

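The fingers are lined up in front of the open cover, with the red button at crop (250,195). Going down.

Call:
drive_tool:
  rows:
    - [1,-0.05,-0.04,0.3,0]
    - [1,0,0,0.3,0]
    - [1,0,0,0.2,0]
    - [1,0,0,0.15,0]
    - [1,0,0,0,0]
    - [1,0,0,0,0]
    - [1,0,0,0,0]
    - [1,0,0,0,0]

```text
time: 12.75
ee_pos: [0.5841, 0.0155, 0.0464]
orientation: [3.101, 0.502, 0.001]
force: [-0.3, 0.1, 0.7]
width: 0.001
gripper_force: 0.0
```

```bash
python3 look.py side s8|tail -1;python3 look.py wrist w8; python3 - <<'E'
import cv2,numpy as np
a=cv2.imread('pics/w8.png')[100:380,130:510];b=cv2.imread('pics/s8.png')[120:240,250:350]
cv2.imwrite('pics/c8.png',np.hstack([cv2.resize(a,(475,350)),cv2.resize(b,(292,350),interpolation=2)]))
E
```

```text
t 12.8 tcp [0.584  0.0155 0.0464] F [-0.2 -0.8  0.5]
[[151.0, 201.0], [406.0, 199.0], [406.0, 248.0], [151.0, 250.0]] [[0.5903, 0.0953], [0.6246, -0.0047], [0.6043, -0.0131], [0.5684, 0.0912]] [0.5969 0.0422]
[[199.0, 177.0], [199.0, 163.0], [387.0, 169.0], [387.0, 183.0]] [[0.6066, 0.0786], [0.6122, 0.0797], [0.6337, 0.0072], [0.6283, 0.0053]] [0.6202 0.0427]
t 12.85 tcp [0.584  0.0155 0.0464] F [0.4 0.4 0.6]
```

View pics/c8.png

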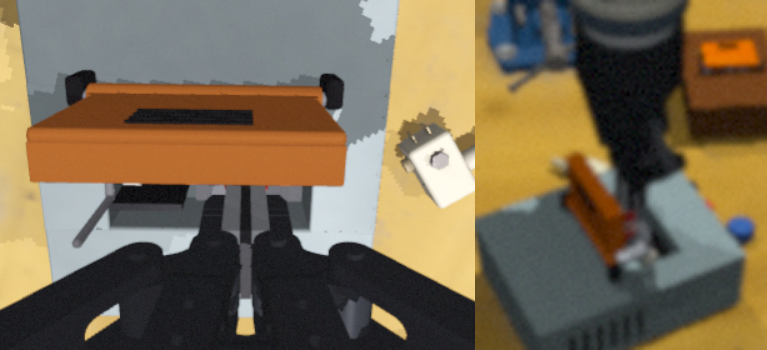

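The cover is upright, the fingers are in front of it and no contact is felt. All ten views are used, so from here I go by force and masks. Now pressing the button.

Call:
drive_tool:
  rows:
    - [1,0,0,0.12,0]
    - [1,0,0,0.08,0]
    - [1,0,0,0.06,0]
    - [1,0,0,0.04,0]
    - [1,0,0,0,0]
    - [1,0,0,0,0]
    - [1,0,0,0,0]
    - [1,0,0,0,0]

```text
time: 13.65
ee_pos: [0.5838, 0.0155, 0.0372]
orientation: [3.101, 0.502, 0.0]
force: [0.4, 0.3, 0.4]
width: 0.001
gripper_force: 0.0
```

Call:
drive_tool:
  rows:
    - [1,0,0,0.05,0]
    - [1,0,0,0.03,0]
    - [1,0,0,0,0]
    - [1,0,0,0,0]
    - [1,0,0,0,0]
    - [1,0,0,0,0]
    - [1,0,0,0,0]
    - [1,0,0,0,0]

```text
time: 14.45
ee_pos: [0.5839, 0.0155, 0.0347]
orientation: [3.101, 0.503, 0.0]
force: [0.7, 0.9, 1.0]
width: 0.001
gripper_force: 0.5
```

```bash
python3 look.py wrist w9
```

```text
[[128.0, 266.0], [128.0, 213.0], [417.0, 213.0], [417.0, 266.0]] [[0.5654, 0.0944], [0.5878, 0.0981], [0.6229, -0.0071], [0.6022, -0.0158]] [0.5946 0.0424]
[[188.0, 184.0], [188.0, 168.0], [393.0, 175.0], [392.0, 191.0]] [[0.6064, 0.0786], [0.6124, 0.0797], [0.6337, 0.0072], [0.628, 0.0052]] [0.6201 0.0427]
t 14.5 tcp [0.5839 0.0155 0.0348] F [ 0.5 -0.9  1.6]
```

Call:
drive_tool:
  rows:
    - [1,0,0,0.05,0]
    - [1,0,0,0.05,0]
    - [1,0,0,0.03,0]
    - [1,0,0,0,0]
    - [1,0,0,0,0]
    - [1,0,0,0,0]
    - [1,0,0,0,0]
    - [1,0,0,0,0]

```text
time: 15.3
ee_pos: [0.584, 0.0155, 0.0325]
orientation: [3.101, 0.502, 0.001]
force: [-5.1, 0.1, 19.6]
width: 0.003
gripper_force: 9.4
```

A firm stop at 19.6 N through the fingertips, at the depth expected for a fully-in button. I'll lift and check the button with the red mask.

Call:
drive_tool:
  rows:
    - [1,0,0,-0.6,0]
    - [1,0,0,-0.9,0]
    - [1,0,0,-1,0]
    - [1,0,0,-1,0]
    - [1,0,0,-0.85,0]
    - [1,-0.04,-0.5,0,0]
    - [1,0,0,0,0]
    - [1,0,0,0,0]

```text
time: 16.1
ee_pos: [0.5767, 0.0296, 0.1601]
orientation: [-3.101, -0.504, 0.004]
force: [0.5, -0.5, -0.1]
width: -0.003
gripper_force: 0.0
```

```bash
python3 look.py wrist w10; python3 - <<'E'
from h import *;import pickle
for n in("w6","w10"):
    f=pickle.load(open(n+".pkl","rb"));h=cv2.cvtColor(f["frame"],cv2.COLOR_RGB2HSV)
    m=cv2.inRange(h,(0,150,120),(3,255,255))|cv2.inRange(h,(172,150,120),(180,255,255))
    m[:150]=0;m[215:]=0;k,l,s,c=cv2.connectedComponentsWithStats(m);i=1+s[1:,4].argmax();print(n,s[i],c[i],ray(f,[c[i]],.062),ray(f,[c[i]],.057))
    print(proj(f,[[.5907,.0188,.062]]),proj(f,[[.5907,.0188,.057]]))
E
```

```text
[[5.0, 253.0], [28.0, 202.0], [70.0, 221.0], [46.0, 272.0]] [[0.4517, 0.2591], [0.501, 0.2447], [0.4954, 0.2124], [0.445, 0.2255]] [0.4733 0.2354]
[[271.0, 164.0], [271.0, 133.0], [390.0, 135.0], [390.0, 166.0]] [[0.5877, 0.0773], [0.6094, 0.0831], [0.635, 0.0018], [0.6139, -0.006]] [0.6115 0.0391]
t 16.15 tcp [0.5768 0.0294 0.1599] F [ 0.4  0.2 -0.3]
w6 [334 176  22  23 379] [344.11345646 186.93667546] [[0.59067209 0.01882663 0.062     ]] [[0.58954021 0.01817388 0.057     ]]
[[344.15675822 186.91461074]] [[343.85517719 185.37750676]]
w10 [335 169  23  23 386] [345.97409326 179.84196891] [[0.59140385 0.01938009 0.062     ]] [[0.59038679 0.01873556 0.057     ]]
[[346.37526874 180.90523194]] [[346.02853875 179.45240706]]
```

The red centroid matches the pushed-in height. Next I move behind the open cover.

Call:
drive_tool:
  rows:
    - [1,0.7,0,0,0]
    - [1,0.7,0,0,0]
    - [1,0.7,0,0,0]
    - [1,0,0,0,0]
    - [1,0,0,0.7,0]
    - [1,0,0,0.7,0]
    - [1,0,0,0,0]
    - [1,0,0,0,0]

```text
time: 16.95
ee_pos: [0.6366, 0.0489, 0.1186]
orientation: [-3.101, -0.502, 0.004]
force: [0.5, 0.9, 0.6]
width: 0.0
gripper_force: 0.0
```

Call:
drive_tool:
  rows:
    - [1,0,0,0.5,0]
    - [1,0,0,0.5,0]
    - [1,0,0,0.3,0]
    - [1,0,0,0,0]
    - [1,0,0,0,0]
    - [1,0,0,0,0]
    - [1,0,0,0,0]
    - [1,0,0,0,0]

```text
time: 17.75
ee_pos: [0.638, 0.0493, 0.0808]
orientation: [3.101, 0.503, 0.001]
force: [-0.3, 0.6, 0.4]
width: -0.003
gripper_force: 0.0
```

```bash
python3 look.py side s11
```

```text
[[147.0, 334.0], [174.0, 282.0], [264.0, 328.0], [237.0, 381.0]] [[0.8917, 0.3077], [0.852, 0.2125], [0.6981, 0.3285], [0.7473, 0.4063]] [0.7973 0.3137]
[[282.0, 297.0], [472.0, 268.0], [486.0, 359.0], [296.0, 388.0]] [[0.6621, 0.2753], [0.3007, 0.2785], [0.3548, 0.444], [0.6609, 0.4313]] [0.4946 0.3573]
[[189.0, 213.0], [235.0, 137.0], [283.0, 166.0], [237.0, 242.0]] [[0.8314, 0.0474], [0.7244, -0.1969], [0.6173, -0.0657], [0.7351, 0.1407]] [ 0.7271 -0.0186]
[[191.0, 140.0], [194.0, 121.0], [246.0, 127.0], [244.0, 147.0]] [[0.8359, -0.2047], [0.8326, -0.2897], [0.6944, -0.234], [0.7053, -0.154]] [ 0.7671 -0.2206]
[[265.0, 110.0], [354.0, 70.0], [426.0, 231.0], [337.0, 271.0]] [[0.6383, -0.3054], [0.3353, -0.4854], [0.3549, 0.1775], [0.555, 0.2386]] [ 0.4709 -0.0937]
t 17.8 tcp [0.638  0.0493 0.0808] F [ 0.1  0.1 -0.7]
```

Call:
drive_tool:
  rows:
    - [1,-0.2,0,0,0]
    - [1,-0.2,0,0,0]
    - [1,-0.15,0,0,0]
    - [1,-0.15,0,0,0]
    - [1,-0.15,0,0,0]
    - [1,-0.2,0,0.05,0]
    - [1,-0.2,0,0.07,0]
    - [1,0,0,0,0]

```text
time: 18.6
ee_pos: [0.6009, 0.0371, 0.0763]
orientation: [-3.101, -0.502, 0.002]
force: [-0.6, -0.8, 1.7]
width: -0.0
gripper_force: 0.7
```

```bash
python3 look.py wrist w12
```

```text
[[251.0, 200.0], [407.0, 200.0], [407.0, 303.0], [251.0, 303.0]] [[0.6103, 0.0811], [0.6351, 0.0066], [0.5801, -0.0159], [0.5529, 0.0659]] [0.5946 0.0344]
t 18.65 tcp [0.6014 0.0372 0.0766] F [0.4 0.8 2.3]
```

The cover is swinging down under the fingers, at about 2 N. Continuing down the arc.

Call:
drive_tool:
  rows:
    - [1,-0.15,0,0.1,0]
    - [1,-0.15,0,0.1,0]
    - [1,-0.13,0,0.1,0]
    - [1,-0.1,0,0.15,0]
    - [1,-0.1,0,0.15,0]
    - [1,-0.08,0,0.15,0]
    - [1,0,0,0,0]
    - [1,0,0,0,0]

```text
time: 19.45
ee_pos: [0.5815, 0.0306, 0.054]
orientation: [-3.101, -0.502, 0.002]
force: [1.1, -0.6, 1.3]
width: -0.002
gripper_force: 0.9
```

```bash
python3 look.py wrist w13
```

```text
[[242.0, 169.0], [419.0, 169.0], [419.0, 280.0], [242.0, 280.0]] [[0.6108, 0.0791], [0.6346, 0.0077], [0.5858, -0.0128], [0.5596, 0.0659]] [0.5977 0.035 ]
t 19.5 tcp [0.5815 0.0306 0.0541] F [ 1.2 -0.9  2. ]
```

The cover is nearly flush and bearing on the fingers. Now pressing it in to the stop.

Call:
drive_tool:
  rows:
    - [1,0,0,0.08,0]
    - [1,0,0,0.08,0]
    - [1,0,0,0.07,0]
    - [1,0,0,0.07,0]
    - [1,0,0,0.06,0]
    - [1,0,0,0,0]
    - [1,0,0,0,0]
    - [1,0,0,0,0]

```text
time: 20.3
ee_pos: [0.5818, 0.0306, 0.0444]
orientation: [3.101, 0.503, -0.0]
force: [-4.9, -0.8, 15.2]
width: -0.004
gripper_force: 7.7
```

At the stop with 15 N. I'll lift off and check that the cover stays shut.

Call:
drive_tool:
  rows:
    - [1,0,0,-0.2,0]
    - [1,0,0,-0.4,0]
    - [1,0,0,-0.9,0]
    - [1,0,0,-1,0]
    - [1,0,0,-1,0]
    - [1,0,0,-0.5,0]
    - [1,0,0,0,0]
    - [1,0,0,0,0]

```text
time: 21.1
ee_pos: [0.5814, 0.0307, 0.1627]
orientation: [-3.101, -0.503, 0.001]
force: [-0.7, 0.1, 0.1]
width: -0.004
gripper_force: 0.0
```

```bash
python3 look.py wrist w14; python3 - <<'E'
from h import *;import pickle
for n in("w1","w6","w14"):
    f=pickle.load(open(n+".pkl","rb"));m=cv2.morphologyEx(orange(f),cv2.MORPH_CLOSE,np.ones((9,9)))
    k=max(cv2.findContours(m,0,2)[0],key=cv2.contourArea);P=ray(f,k[:,0],.076)[:,:2]-[.607,.037]
    a=np.radians(18.2);x=P@[np.cos(a),np.sin(a)];y=P@[-np.sin(a),np.cos(a)]
    print(n,"supply frame x",x.min().round(4),x.max().round(4),"y",y.min().round(4),y.max().round(4))
    c=proj(f,[[.5837,.03,.076]])[0];print(c)
E
```

```text
[[9.0, 257.0], [32.0, 207.0], [72.0, 226.0], [49.0, 276.0]] [[0.4518, 0.2591], [0.5011, 0.2449], [0.4955, 0.2129], [0.4451, 0.2259]] [0.4734 0.2357]
[[277.0, 140.0], [381.0, 140.0], [381.0, 208.0], [277.0, 208.0]] [[0.6105, 0.0791], [0.6343, 0.0075], [0.5859, -0.0111], [0.5606, 0.0647]] [0.5978 0.035 ]
t 21.15 tcp [0.5809 0.0307 0.162 ] F [-0.7 -0.1  0.6]
w1 supply frame x -0.0353 0.016 y -0.0366 0.0385
[292.77626819 145.4538459 ]
w6 supply frame x -0.0077 0.0166 y -0.042 0.0445
[328.04404856 195.46904595]
w14 supply frame x -0.035 0.0166 y -0.0365 0.039
[329.36995485 194.65708546]
```

The cover's outline matches its shut outline at the start, and the arm is clear. Handing in.

```bash
python3 -c "
from plant import r
print(r.sign_off())"
```

```text
the job is handed in; nothing more can be done
None
```

Handed in at about 21 s: the cover popped open by itself, the breaker button was pushed to a firm stop (19.6 N), and the cover was pressed in again and stayed shut after the fingers lifted; the judged result was not shown to me.

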